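# Try a candle shell on the slanted fit gauge and sort it

## Robot

A 6-joint arm with a two-finger parallel gripper is mounted at the origin on the work surface. World frame = base frame: x ahead of the robot, y to its left, z up, the work surface at z = 0. Lengths are in mm, angles in rad, forces in N, time in s.
With the tool pointing down it reaches from about 350 to 775 mm from the base axis. Payload 7.3 kg.
Tool frame: the origin (TCP) lies on the centre line of the jaws, within the pads' length; the fingertips stand bot.nose_length ahead of it and the grasp point (between the pads) lies 6 mm ahead of it (bot.nose_length is the distance from the TCP to the fingertips, in mm); x points along the fingers, y is the direction in which the jaws open and shut, and the axes are right-handed (so a half turn about x gives the same grasp; the last joint's range is limited). The gripper opens to 92 mm and grips with 3 to 60 N. Pads are 19 mm wide; open, the fingers measure 130 mm over their backs; the gripper's body (75 mm by 190 mm) begins 47 mm behind the grasp point.
Start: joints at [1.17, 0.342, 1.524, -0, 1.275, -0.146], TCP at [132.31, 508.071, 251.741] pointing down, gripper open.
Joint ranges: [-2.53, 2.53], [-0.77, 2.02], [0.04, 2.7], [-1, 4.14], [0.28, 2.66], [-3.11, 3.11]. Speed limits (rad/s): [2.57, 2.57, 3.14, 3.14, 3.14, 3.14].

## Interface

Orientations are given as [roll, pitch, yaw] about the fixed x, y, z axes, in that order (R = Rz(yaw) Ry(pitch) Rx(roll)).
In Python, from plant import bot gives the robot as it stands. The module is installed in compiled form; this text tells all that it offers.
- The arm moves only by the tool move_arm, never from a script. Its argument "deltas" is a list of rows, each an object of numbers: "x", "y", "z": the shift along the tool's x, y, z each as a share of 40 mm, from -1 to 1; "roll": the turn about the tool's x as a share of 4 degrees, from -1 to 1. A call has 1 to 20 rows; each row shifts and turns the commanded pose from where the row before left it, along the tool's axes as they then stand; what a row does not reach is not made up. A row lasts 1/12 s, in which the tool goes at most 41.7 mm and 7.16 degrees, less where a joint would pass 70% of its speed; a pose out of reach is approached as far as the arm can. A call with a number of a shift or a turn outside -1 to 1 is refused whole. A call with a gripper value outside its range is refused whole. "grip" is the opening, from 0 (shut) to 1 (fully open), set as the call begins (left out, the last holds). The fingers move at their own pace and stop on an object; the grip force is fixed at half the most. Time passes only in rows, so rows that do not move let the fingers close. It gives the time, the measured TCP pose, the force and the opening at its end, in the units of the state.
- bot.get_obs(): the state, without advancing time (a new reading comes with each control period).
- bot.capture(name): name is "scene" or "side" or "wrist"; returns the picture (480x640x3 uint8, red, green, blue); there is no depth.
- bot.camera_model(name): a dict with "fovy" (degrees; the focal length in pixels is half the picture's height over the tangent of half this angle, whatever the lens; pixels are square), "cx", "cy" (the principal point, pixels), "dist_coeffs" ([k1, k2, p1, p2, k3] as OpenCV has them; the pictures are not rectified), "R" (3x3) and "t" (3): a world point X has camera coordinates R X + t; the wrist camera has in their place "hand_eye" (4x4, takes a point from camera to tool coordinates, whose origin is the TCP and whose axes are the tool frame's). Camera axes: x right, y down, z forward; pixel columns grow to the right and rows downward; lengths in mm; the calibration is good to about 2 mm. A picture is of the moment at which its call begins: read the wrist's pose just before it. camera_model takes no time and is no camera call.
- bot.close_job(): hands the job in, once; it reports no verdict.
The state is a dict: "time": time; "joint_positions": joint angles; "dq": joint speeds; "tau": joint torques, N m; "tool_pos": TCP position; "tcp_rot": TCP orientation; "contact_force": force on the tool from outside, world axes, zero at the start; "moment": the same for the moment, N m; "grip_width": finger opening in mm.
Only numpy, scipy, OpenCV 4.12 (cv2) and the standard library are available. Lean on these libraries where they do the work, as an engineer would, in place of code of your own. Each camera call takes 0.05 s, during which the arm holds its last target. There are 200 camera calls.

## Task

Take the ivory candle shell that stands on the black coaster and slide it gently over the slanted steel gauge pin, as far as it will go without forcing it. If it goes fully home on the brass flange, stand it upright in the silver tray; if it stops short, stand it upright in the dark wooden tray. Leave the other candle shell on its silver stand, and do not upset or shift the wine glass and the tumbler near the gauge.

Things in the scene. Friction and masses are not known exactly. Their poses are not given: they have to be found in the camera images.
- candle_a: ivory hollow candle shell, upright tube of outer diameter 44 mm, 106 mm tall, with an amber flame tip up to 123 mm; closed on top, open underneath (29 mm bore), about 130 g. Starts on the coaster or on the stand. Fits (bore 92 mm deep) or does not (bore narrows to 18 mm at 45 mm from the mouth): not visible, the two look alike. Origin: centre of its open underside; z towards the flame.
- candle_b: ivory hollow candle shell, upright tube of outer diameter 44 mm, 106 mm tall, with an amber flame tip up to 123 mm; closed on top, open underneath (29 mm bore), about 130 g. Starts on the coaster or on the stand. Fits (bore 92 mm deep) or does not (bore narrows to 18 mm at 45 mm from the mouth): not visible, the two look alike. Origin: centre of its open underside; z towards the flame.
- pin: steel gauge pin, 24 mm diameter, 80 mm long, last 6 mm tapered to 14 mm, leaning 30 degrees from vertical roughly to +y, fixed on a dark wooden base (110 x 90 x 30 mm). Origin: on its axis at the top face of the brass flange (64 mm wide) at its foot, 65 mm above the table; z along the pin to its tip, y level. A shell that does not fit stops with its mouth 33 mm from the flange.
- silver_tray: For shells that fit: bright silver square tray, 150 x 150 mm outside, 5 mm walls, 22 mm high, floor 5 mm thick, fixed to the table. Origin: centre of its underside, z up, x and y along its sides.
- wood_tray: For shells that do not fit: dark wooden square tray, 150 x 150 mm outside, 5 mm walls, 22 mm high, floor 5 mm thick, fixed to the table. Origin: centre of its underside, z up, x and y along its sides.
- coaster: round black coaster, 96 mm diameter, 8 mm thick, fixed; the shell to try stands on it. Origin: centre of its underside.
- stand: round silver stand with white paper on it, 140 mm diameter, 8 mm thick, fixed, on the right behind the gauge; the other shell stands on it. Origin: centre of its underside.
- wine_glass: clear stemmed wine glass, 76 mm diameter, 200 mm tall, loose, behind and left of the gauge. Origin: centre of its foot.
- tumbler: clear tumbler, 74 mm diameter, 85 mm tall, loose, behind the gauge. Origin: centre of its underside.
Mind the look-alikes: they are no part of the job. What is shaped like the part that bears pin but turquoise is not meant.

How it is judged (in metres and radians):
On the way:
1. the shell is over the pin, in line with it, as far as it goes: mouth within 8 mm of the flange if it fits, else stopped by its narrow bore, less than 40 mm from the flange (((x of candle_a in the frame of pin between -0.007 and 0.007 m and y of candle_a in the frame of pin between -0.007 and 0.007 m and z of candle_a in the frame of pin between -0.01 and 0.008 m and angle between the z axis of candle_a and the z axis of pin, either way round below 0.15 rad) or (x of candle_b in the frame of pin between -0.007 and 0.007 m and y of candle_b in the frame of pin between -0.007 and 0.007 m and z of candle_b in the frame of pin between 0.015 and 0.04 m and angle between the z axis of candle_b and the z axis of pin, either way round below 0.15 rad))), for 0.1 s.
At the end, for the whole second after the job is handed in: The shell from the coaster stands upright (within 0.1 rad), at rest on the floor of the right tray (silver if it went home, dark wood if it stopped short), its axis within 56 mm of the tray's centre along both sides; the other shell is upright within 30 mm of its start (((x of candle_a in the frame of silver_tray between -0.056 and 0.056 m and y of candle_a in the frame of silver_tray between -0.056 and 0.056 m and z of candle_a in the frame of silver_tray below 0.012 m and angle between candle_a's own z axis and vertical below 0.1 rad and linear speed of candle_a below 0.02 m/s and distance of candle_b from where it was at the start of the episode below 0.03 m and angle between candle_b's own z axis and vertical below 0.15 rad and horizontal distance between candle_b and coaster above 0.08 m) or (x of candle_b in the frame of wood_tray between -0.056 and 0.056 m and y of candle_b in the frame of wood_tray between -0.056 and 0.056 m and z of candle_b in the frame of wood_tray below 0.012 m and angle between candle_b's own z axis and vertical below 0.1 rad and linear speed of candle_b below 0.02 m/s and distance of candle_a from where it was at the start of the episode below 0.03 m and angle between candle_a's own z axis and vertical below 0.15 rad and horizontal distance between candle_a and coaster above 0.08 m))); the robot touches nothing.
It fails at once if a shell is forced: pressed on the gauge with more than 60 N (contact force between any of candle_a, candle_b and pin above 60 N).
It fails at once if the wine glass or the tumbler is tipped over 0.3 rad or shifted over 40 mm (distance of any of wine_glass, tumbler from where it was at the start of the episode above 0.04 m or angle between any of wine_glass, tumbler's own z axis and vertical above 0.3 rad).
It also fails if it takes over 45 s, if anything falls off the work surface, if the arm or the gripper's body presses on something with over 40 N, if the wrist force passes 120 N, or if a joint passes its speed limit or range.

## Working session

There is one attempt and no reset: what is moved stays moved. The work goes in short steps, Python scripts to look and compute and a tool call to move; the robot and the scene stay as the last step left them, time stands still between calls to the robot, and variables do not carry over. Pictures are saved under pics/ and viewed, and the job is handed in when it is done.

Besides the shell and the picture viewer there is one more tool, called after ">>>" by a JSON object that holds its "api" and its "payload". move_arm: Moves the arm, as the interface text tells. Its arguments: {"type":"object","properties":{"deltas":{"type":"array","items":{"type":"object","properties":{"x":{"type":"number"},"y":{"type":"number"},"z":{"type":"number"},"roll":{"type":"number"}}}},"grip":{"type":"number"}},"required":["deltas"]}

```bash
mkdir -p pics
python3 - <<'E'
from plant import bot
import cv2,numpy as np
o=bot.get_obs();print(o['time'],o['tool_pos'],o['tcp_rot'],o['contact_force'],o['grip_width'],bot.nose_length)
for n in('scene','side','wrist'):
    cv2.imwrite(f'pics/{n}0.png',bot.capture(n)[:,:,::-1])
    m=bot.camera_model(n);print(n,{k:np.round(v,4).tolist() for k,v in m.items()})
E
```

```text
0.0 [132.14661115 507.70702742 251.03936566] [-1.73119738  1.5692283  -1.98600986] [-0.79332871  0.38878237  0.68168238] 91.91371549390982 25.0
scene {'fovy': 45.4225, 'cx': 318.8917, 'cy': 236.6725, 'dist_coeffs': [-0.1898, 0.0, 0.0, 0.0, 0.0], 'R': [[-0.7127, 0.7015, -0.0023], [0.5916, 0.5993, -0.5393], [-0.3769, -0.3857, -0.8421]], 't': [304.3545, -294.8625, 1820.0672]}
side {'fovy': 43.0292, 'cx': 313.4846, 'cy': 236.4103, 'dist_coeffs': [0.0086, 0.0, 0.0, 0.0, 0.0], 'R': [[-0.9433, -0.3317, -0.0125], [-0.2435, 0.7173, -0.6529], [0.2255, -0.6128, -0.7574]], 't': [507.345, 130.9146, 1645.5423]}
wrist {'fovy': 66.2198, 'cx': 318.2224, 'cy': 232.2424, 'dist_coeffs': [-0.0028, 0.0, 0.0, 0.0, 0.0], 'hand_eye': [[0.0004, -0.2593, 0.9658, -133.9962], [1.0, 0.0007, -0.0002, 0.5814], [-0.0006, 0.9658, 0.2593, -71.1262], [0.0, 0.0, 0.0, 1.0]]}
```

View pics/scene0.png

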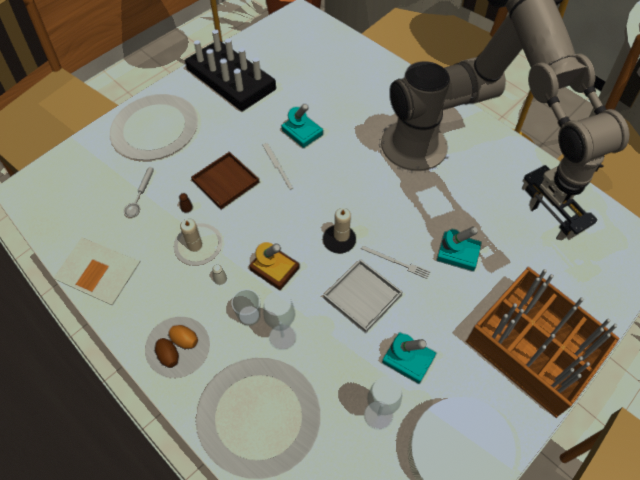

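View pics/side0.png

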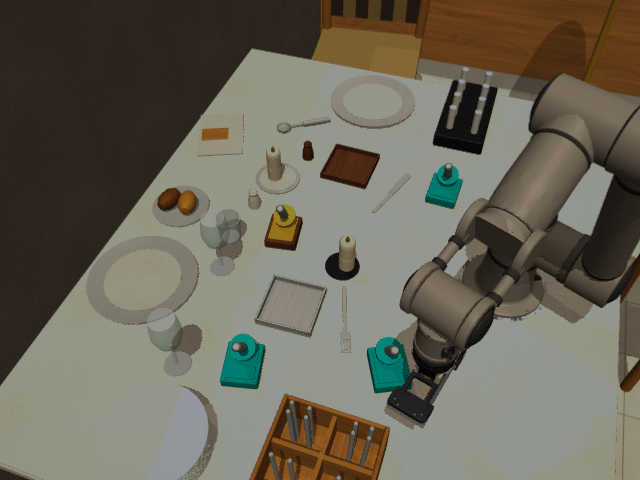

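View pics/wrist0.png

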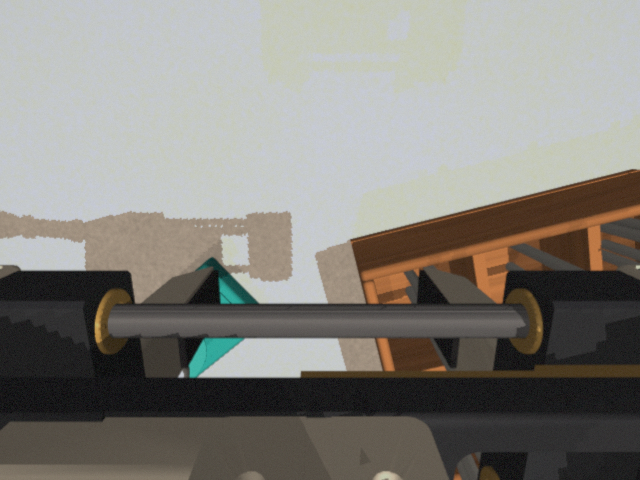

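Candidates for the shell: (342,225) in the scene picture on the black coaster (chosen) and (190,235) on the silver stand (stays). Candidates for the gauge: the brass-flanged one at (273,262) (chosen), and three turquoise ones at (300,125), (460,247) and (410,357). Next are close crops.

Run:
```python
import cv2,numpy as np
def crop(n,x,y,w,h,s):
    return cv2.resize(cv2.imread(f'pics/{n}0.png')[y:y+h,x:x+w],None,fx=s,fy=s,interpolation=cv2.INTER_CUBIC)
a=np.vstack([np.hstack([crop('scene',230,225,80,70,5),crop('side',250,190,80,70,5)])
,np.hstack([crop('scene',310,200,80,50,5),crop('side',310,230,80,50,5)])])
cv2.imwrite('pics/c1.png',a)
a=np.hstack([crop('scene',150,180,190,160,2.1),crop('side',190,140,190,160,2.1)])
b=np.hstack([crop('scene',190,145,190,60,2.1)]+[crop('side',260,140,190,60,2.1)])
cv2.imwrite('pics/c2.png',np.vstack([a,b]))
```

```text
(no output)
```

View pics/c1.png

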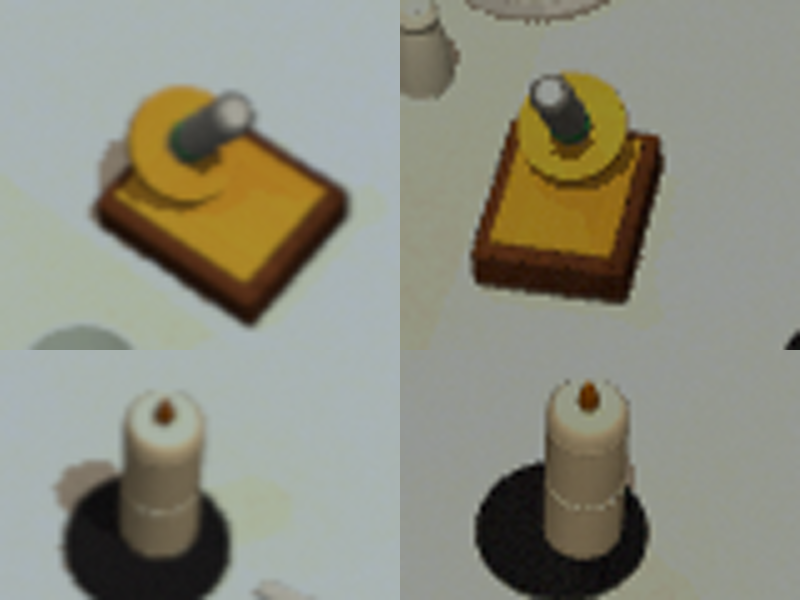

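View pics/c2.png

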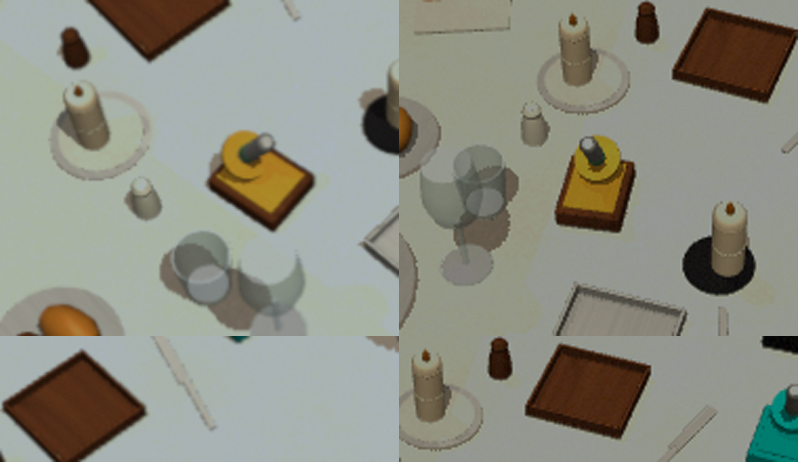

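```bash
cat > h.py <<'E'
from plant import bot
import cv2,numpy as np
from scipy.optimize import least_squares
from scipy.spatial.transform import Rotation as Ro
def cam(n,obs=None):
    m=bot.camera_model(n);f=240/np.tan(np.radians(m['fovy']/2))
    K=np.array([[f,0,m['cx']],[0,f,m['cy']],[0,0,1]]);d=np.array(m['dist_coeffs'],float)
    if n=='wrist':
        o=obs or bot.get_obs();T=np.eye(4);T[:3,:3]=Ro.from_euler('xyz',o['tcp_rot']).as_matrix();T[:3,3]=o['tool_pos']
        W=np.linalg.inv(T@np.array(m['hand_eye']));return K,d,W[:3,:3],W[:3,3]
    return K,d,np.array(m['R']),np.array(m['t'])
def proj(c,X):
    K,d,R,t=c;return cv2.projectPoints(np.atleast_2d(np.array(X,float)),cv2.Rodrigues(R)[0],t,K,d)[0][:,0]
def ray(c,p):
    K,d,R,t=c;u=cv2.undistortPoints(np.array([[p]],float),K,d)[0,0]
    v=R.T@np.array([u[0],u[1],1]);return -R.T@t,v/np.linalg.norm(v)
def plane(c,p,z):
    o,v=ray(c,p);return o+v*(z-o[2])/v[2]
def tri(cs,ps):
    A=0;b=0;rs=[ray(c,p) for c,p in zip(cs,ps)]
    for o,v in rs: M=np.eye(3)-np.outer(v,v);A=A+M;b=b+M@o
    X=np.linalg.solve(A,b);return X,max(np.linalg.norm((np.eye(3)-np.outer(v,v))@(X-o)) for o,v in rs)
E
python3 - <<'E'
from h import *
np.set_printoptions(precision=1,suppress=True)
S,D=cam('scene'),cam('side')
def q(n,a,b,z=None):
    print(n,*tri([S,D],[a,b]),*( [plane(S,a,z),plane(D,b,z)] if z is not None else []))
q('tip(134.3)',(276.8,247.4),(279.6,208.4),134.3)
q('flange65',(266.6,254),(284.6,215.4),65)
q('foot65',(267.6,254.6),(284.4,215.6),65)
q('flame(131)',(343,210),(348,236.6),131)
q('coaster8',(339.4,238),(342.4,266),8)
q('silver',(363,295),(291.5,305),5)
q('wood',(225.5,179.5),(350,166),5)
q('candb flame131',(187.3,221),(273,148),131)
q('tumbler base',(249,315),(229,238),0)   
q('glass foot',(282,333),(222,266),0)
q('glass rim',(280,297),(212,215),None)
E
```

```text
tip(134.3) [619.6  42.8 132. ] 1.142902831979875 [621.1  45.2 134.3] [618.5  43.5 134.3]
flange65 [625.5   1.2  58.1] 1.9849382872455081 [629.    6.7  65. ] [622.6   4.6  65. ]
foot65 [625.1   4.7  60.2] 2.732068221464103 [628.3   9.9  65. ] [622.8   5.5  65. ]
flame(131) [414.   78.  128.9] 1.7370509322127374 [416.3  80.8 131. ] [413.1  77.7 131. ]
coaster8 [425.   80.5   3.6] 0.9046752761028716 [427.7  83.3   8. ] [423.8  82.8   8. ]
silver [511.3 252.3   9.3] 1.5588965670277497 [510.3 252.5   5. ] [512. 248.   5.]
wood [ 523.1 -308.2    9.7] 1.2522976111498136 [ 522.  -310.1    5. ] [ 524.3 -314.8    5. ]
candb flame131 [ 732.4 -189.4  125.4] 0.9643911267208225 [ 734.4 -184.5  131. ] [ 729.6 -184.8  131. ]
tumbler base [766.5  84.    2.3] 2.0361503057287593 [765.  81.   0.] [767.9  84.6   0. ]
glass foot [740.4 184.7   5.2] 3.492859066382933 [737.5 179.5   0. ] [743.5 185.    0. ]
glass rim [736.5 191.3 220.1] 1.5035526436067703
```

Run:
```python
from h import *
np.set_printoptions(precision=3,suppress=True)
o=bot.get_obs();R=Ro.from_euler('xyz',o['tcp_rot']).as_matrix();print(o['time'],o['joint_positions'],'\n',R)
a=np.arctan2(R[1,1],R[0,1]);print('y azim',np.degrees(a), 'z azim',np.degrees(np.arctan2(R[1,2],R[0,2])))
for c in ((415,80,200),):
    print(R.T@(np.array(c)-o['tool_pos'])/40)
```

```text
0.15 [ 1.17   0.343  1.525  0.     1.275 -0.146] 
 [[-0.     0.252  0.968]
 [-0.001  0.968 -0.252]
 [-1.    -0.001 -0.   ]]
y azim 75.39723984430205 z azim -14.60277123187945
[ 1.289 -8.566  9.538]
```

>>> {"api": "move_arm", "payload": {"deltas": [{"y": -0.67, "z": 0.66}, {"y": -0.67, "z": 0.66}, {"y": -0.67, "z": 0.66}, {"y": -0.67, "z": 0.66}, {"y": -0.67, "z": 0.66}, {"y": -0.67, "z": 0.66}, {"y": -0.67, "z": 0.66}, {"y": -0.67, "z": 0.66}, {"y": -0.67, "z": 0.66}, {"y": -0.67, "z": 0.66}, {"y": -0.67, "z": 0.66}, {"y": -0.67, "z": 0.66}, {"y": -0.67, "z": 0.66}, {"y": -0.67, "z": 0.66}, {"y": -0.67, "z": 0.66}], "grip": 1}}

```text
$.deltas[0]: bad value
```

>>> {"api": "move_arm", "payload": {"deltas": [{"roll": 1}, {"roll": 1}, {"roll": 1}, {"roll": 1}, {"roll": 1}, {"roll": 1}, {"roll": 1}, {"roll": 1}, {"roll": 1}, {"roll": 1}, {"roll": 1}, {"roll": 1}, {"roll": 1}, {"roll": 1}, {"roll": 1}, {"roll": 1}, {"roll": 1}, {}]}}

```text
$.deltas[0]: bad value
```

Run:
```python
from h import *
o=bot.get_obs();print(o)
cv2.imwrite('pics/w1.png',bot.capture('wrist')[:,:,::-1])
print(proj(cam('wrist',o),[[415,80,114],[415,80,131],[425,82,8],[625,6,65],[620,44,134]]))
```

```text
{'time': 0.15, 'joint_positions': array([ 1.16998073e+00,  3.42553242e-01,  1.52476276e+00,  3.17572780e-06,
        1.27542570e+00, -1.45950180e-01]), 'dq': array([-7.01725544e-05, -1.16040767e-03, -4.21705479e-03, -1.06547438e-03,
        1.37095060e-03, -5.83250548e-04]), 'tau': array([ 4.49045101e-04, -4.31471264e+01, -2.44352907e+01,  7.18008075e-02,
        5.36754658e-02, -3.07673247e-05]), 'tool_pos': array([132.20667983, 507.8031824 , 251.22166379]), 'tcp_rot': array([-1.71938968,  1.56964727, -1.97425602]), 'contact_force': array([-0.07501775, -0.39363598, -0.7698168 ]), 'moment': array([-0.07025604,  0.0127321 , -0.03572511]), 'grip_width': 91.76850338995119}
[[-12.84424835 585.72145773]
 [-27.65126359 605.94080728]
 [ 61.68865024 495.78256617]
 [ 44.77941939 661.35414081]
 [ 30.06445793 737.00055432]]
```

View pics/w1.png

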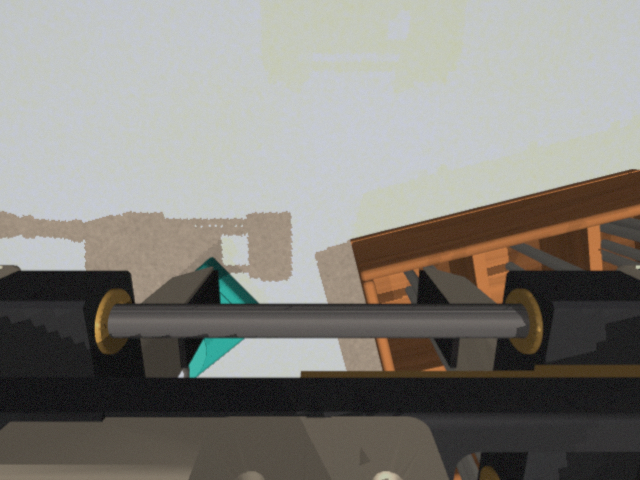

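Both moves were refused and the arm hasn't moved. A row probably needs all four keys, so I'll test that.

>>> {"api": "move_arm", "payload": {"deltas": [{"x": 0, "y": -0.67, "z": 0.66, "roll": 0}, {"x": 0, "y": -0.67, "z": 0.66, "roll": 0}, {"x": 0, "y": -0.67, "z": 0.66, "roll": 0}, {"x": 0, "y": -0.67, "z": 0.66, "roll": 0}, {"x": 0, "y": -0.67, "z": 0.66, "roll": 0}, {"x": 0, "y": -0.67, "z": 0.66, "roll": 0}, {"x": 0, "y": -0.67, "z": 0.66, "roll": 0}, {"x": 0, "y": -0.67, "z": 0.66, "roll": 0}, {"x": 0, "y": -0.67, "z": 0.66, "roll": 0}, {"x": 0, "y": -0.67, "z": 0.66, "roll": 0}, {"x": 0, "y": -0.67, "z": 0.66, "roll": 0}, {"x": 0, "y": -0.67, "z": 0.66, "roll": 0}, {"x": 0, "y": -0.67, "z": 0.66, "roll": 0}, {"x": 0, "y": -0.67, "z": 0.66, "roll": 0}, {"x": 0, "y": -0.67, "z": 0.66, "roll": 0}], "grip": 1}}

```text
time: 1.45
tool_pos: [414.7, 17.3, 251.8]
tcp_rot: [0.789, 1.57, 0.534]
contact_force: [0.4, 1.0, 0.9]
grip_width: 91.6
```

>>> {"api": "move_arm", "payload": {"deltas": [{"x": 0, "y": 0, "z": 0, "roll": 1}, {"x": 0, "y": 0, "z": 0, "roll": 1}, {"x": 0, "y": 0, "z": 0, "roll": 1}, {"x": 0, "y": 0, "z": 0, "roll": 1}, {"x": 0, "y": 0, "z": 0, "roll": 1}, {"x": 0, "y": 0, "z": 0, "roll": 1}, {"x": 0, "y": 0, "z": 0, "roll": 1}, {"x": 0, "y": 0, "z": 0, "roll": 1}, {"x": 0, "y": 0, "z": 0, "roll": 1}, {"x": 0, "y": 0, "z": 0, "roll": 1}, {"x": 0, "y": 0, "z": 0, "roll": 1}, {"x": 0, "y": 0, "z": 0, "roll": 1}, {"x": 0, "y": 0, "z": 0, "roll": 1}, {"x": 0, "y": 0, "z": 0, "roll": 1}, {"x": 0, "y": 0, "z": 0, "roll": 1}, {"x": 0, "y": 0, "z": 0, "roll": 1}, {"x": 0, "y": 0, "z": 0, "roll": 1}, {"x": 0, "y": 0, "z": 0, "roll": 0}]}}

```text
time: 2.95
tool_pos: [414.1, 19.3, 251.6]
tcp_rot: [-2.445, 1.571, 2.394]
contact_force: [-0.2, 0.1, -0.5]
grip_width: 92.1
```

Run:
```python
from h import *
o=bot.get_obs();R=Ro.from_euler('xyz',o['tcp_rot']).as_matrix();print(o['time'],o['tool_pos'],o['joint_positions'],R)
cv2.imwrite('pics/w1b.png',bot.capture('wrist')[:,:,::-1])
print(proj(cam('wrist',o),[[415,80,114],[415,80,131],[425,82,8],[625,6,65],[620,44,134]]))
```

```text
2.95 [414.12818802  19.25447144 251.64174907] [-1.38960065e-01  1.38406558e-01  1.79917112e+00  1.13751030e-04
  1.20416732e+00 -2.65686452e-01] [[-1.36172543e-04  9.91986098e-01  1.26346997e-01]
 [ 1.26270132e-04  1.26347015e-01 -9.91986097e-01]
 [-9.99999983e-01 -1.19127417e-04 -1.42463210e-04]]
[[331.82455615 148.50232231]
 [332.71920448 149.50044053]
 [338.24695242 143.55632377]
 [545.00170694 257.89250302]
 [610.94340574 238.55106256]]
```

View pics/w1b.png

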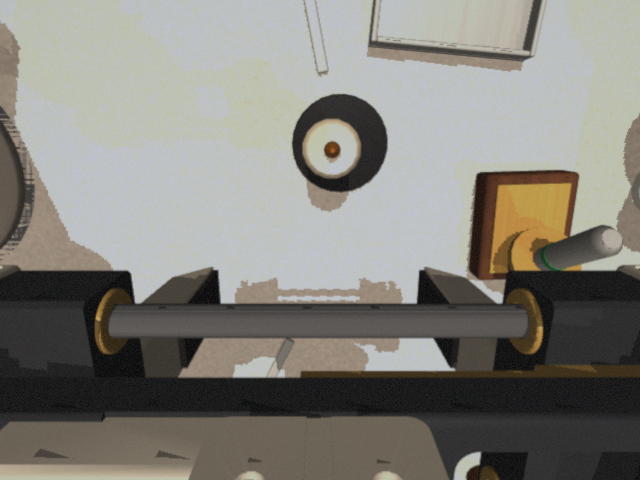

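Flame tip at (332,149) matches the predicted position of (415,80), and the gauge pin tip shows at (606,240). I'm moving over the candle, then down to grasp it.

>>> {"api": "move_arm", "payload": {"deltas": [{"x": 0, "y": 0.11, "z": -0.75, "roll": 0}, {"x": 0, "y": 0.11, "z": -0.76, "roll": 0}, {"x": 0, "y": 0, "z": 0, "roll": 0}, {"x": 0.7, "y": 0, "z": 0, "roll": 0}, {"x": 0.7, "y": 0, "z": 0, "roll": 0}, {"x": 0.7, "y": 0, "z": 0, "roll": 0}, {"x": 0.7, "y": 0, "z": 0, "roll": 0}, {"x": 0.6, "y": 0, "z": 0, "roll": 0}, {"x": 0.4, "y": 0, "z": 0, "roll": 0}, {"x": 0, "y": 0, "z": 0, "roll": 0}, {"x": 0, "y": 0, "z": 0, "roll": 0}]}}

```text
time: 3.92
tool_pos: [414.9, 80.1, 99.5]
tcp_rot: [-1.708, 1.569, 3.134]
contact_force: [-0.4, -0.1, 0.2]
grip_width: 91.7
```

>>> {"api": "move_arm", "payload": {"deltas": [{"x": 0, "y": 0, "z": 0, "roll": 0}, {"x": 0, "y": 0, "z": 0, "roll": 0}, {"x": 0, "y": 0, "z": 0, "roll": 0}, {"x": 0, "y": 0, "z": 0, "roll": 0}, {"x": 0, "y": 0, "z": 0, "roll": 0}, {"x": 0, "y": 0, "z": 0, "roll": 0}, {"x": 0, "y": 0, "z": 0, "roll": 0}, {"x": 0, "y": 0, "z": 0, "roll": 0}], "grip": 0}}

```text
time: 4.58
tool_pos: [415.2, 80.3, 99.8]
tcp_rot: [1.663, 1.57, 0.221]
contact_force: [1.0, -0.1, -0.9]
grip_width: 43.8
```

>>> {"api": "move_arm", "payload": {"deltas": [{"x": -0.5, "y": 0, "z": 0, "roll": 0}, {"x": -0.7, "y": 0, "z": 0, "roll": 0}, {"x": -0.7, "y": 0, "z": 0, "roll": 0}, {"x": -0.7, "y": 0, "z": 0, "roll": 0}, {"x": -0.7, "y": 0, "z": 0, "roll": 0}, {"x": -0.7, "y": 0, "z": 0, "roll": 0}, {"x": 0, "y": 0.59, "z": 0.42, "roll": 0}, {"x": 0, "y": 0.59, "z": 0.42, "roll": 0}, {"x": 0, "y": 0.59, "z": 0.42, "roll": 0}, {"x": 0, "y": 0.59, "z": 0.42, "roll": 0}, {"x": 0, "y": 0.59, "z": 0.42, "roll": 0}, {"x": 0, "y": 0.59, "z": 0.42, "roll": 0}, {"x": 0, "y": 0.59, "z": 0.42, "roll": 0}, {"x": 0, "y": 0.59, "z": 0.42, "roll": 0}, {"x": 0, "y": 0, "z": 0, "roll": 0}, {"x": 0, "y": 0, "z": 0, "roll": 0}]}}

```text
time: 5.92
tool_pos: [619.9, -29.4, 258.0]
tcp_rot: [-1.916, 1.568, 2.924]
contact_force: [0.1, 1.0, -1.9]
grip_width: 43.6
```

Run:
```python
from h import *
o=bot.get_obs();print(o['time'],o['tool_pos'],o['contact_force'],o['grip_width'])
cv2.imwrite('pics/w2.png',bot.capture('wrist')[:,:,::-1])
print(proj(cam('wrist',o),[[625,6,65],[620,44,134.3]]))
a=[cv2.resize(bot.capture(n)[y:y+110,x:x+110,::-1],None,fx=3.6,fy=3.6,interpolation=2) for n,x,y in(('scene',210,170),('side',230,120))]
cv2.imwrite('pics/c3.png',np.hstack(a))
```

```text
5.9167 [619.88114647 -29.36632339 258.00604967] [ 0.10595029  0.95997893 -1.88196619] 43.554241057831966
[[331.02280794 176.008992  ]
 [334.59373043 130.33921937]]
```

View pics/w2.png

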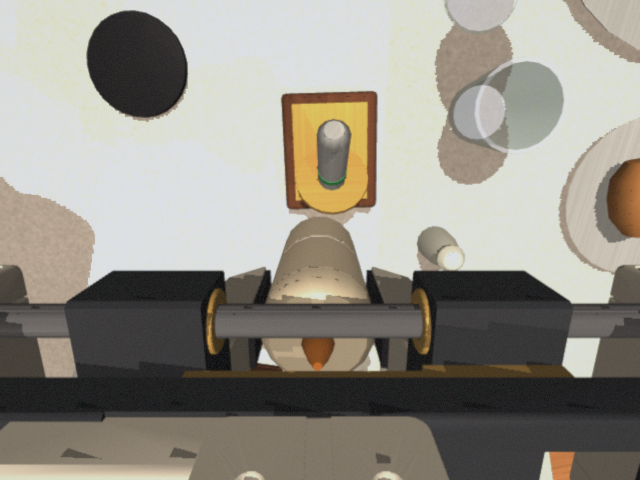

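View pics/c3.png

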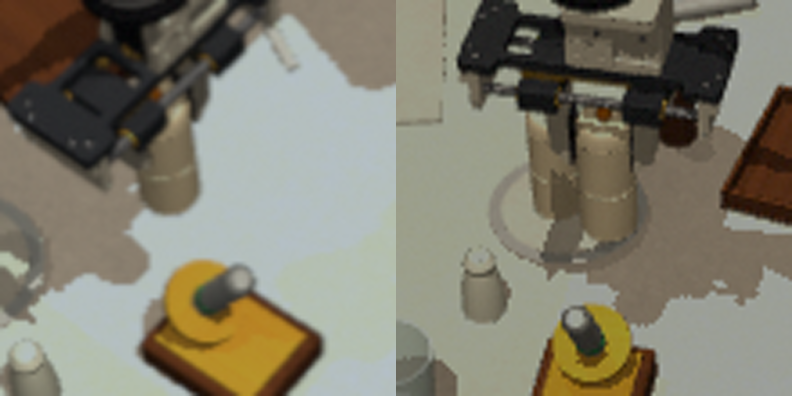

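```bash
cat >> h.py <<'E'
def pinpose(fx,fy,az):
    a=np.radians(az);u=np.array([np.cos(a)*.5,np.sin(a)*.5,.75**.5]);return np.array([fx,fy,65.]),u
def circ(c,n,r):
    a=np.cross(n,[1,0,0]);a/=np.linalg.norm(a);b=np.cross(n,a);t=np.linspace(0,2*np.pi,60)
    return c+r*(np.outer(np.cos(t),a)+np.outer(np.sin(t),b))
def overlay(img,c,F,u,x,y,w,h,s,cand=None):
    im=cv2.resize(np.ascontiguousarray(img[y:y+h,x:x+w]),None,fx=s,fy=s,interpolation=2)
    L=[(F,u,32,(255,0,0)),(F,u,12,(0,255,0)),(F+74*u,u,12,(0,255,0)),(F+80*u,u,7,(0,0,255))]
    if cand: L+=[(cand[0],cand[1],22,(255,0,255)),(cand[0]+106*cand[1],cand[1],22,(255,0,255))]
    for p,n,r,col in L:
        q=(proj(c,circ(p,n,r))-[x,y]+.5)*s-.5
        cv2.polylines(im,[np.round(q*8).astype(int)],True,col,1,cv2.LINE_AA,3)
    return im
E
python3 - <<'E'
from h import *
np.set_printoptions(precision=2,suppress=True)
o=dict(tool_pos=np.array([619.88,-29.37,258.0]),tcp_rot=bot.get_obs()['tcp_rot'])
W=cam('wrist',o);t=plane(W,(334,131),134.3);f=plane(W,(332,176.5),65);print(t,f,np.degrees(np.arctan2(t[1]-f[1],t[0]-f[0])),np.hypot(*(t-f)[:2]))
F,u=pinpose(625,5.5,97)
im=cv2.imread('pics/w2.png');a=overlay(im,W,F,u,270,85,125,130,4.4)
b=overlay(cv2.imread('pics/scene0.png'),cam('scene'),F,u,245,235,50,52,8)
d=overlay(cv2.imread('pics/side0.png'),cam('side'),F,u,262,195,50,52,8)
h=max(a.shape[0],830);A=np.zeros((840,960,3),np.uint8);A[:a.shape[0],:a.shape[1]]=a;A[:416,555:955]=b;A[420:836,555:955]=d
cv2.imwrite('pics/ov1.png',cv2.resize(A,(686,600)))
E
```

```text
[619.72  43.51 134.3 ] [626.15   5.67  65.  ] 99.6335937754398 38.37644998293693
```

View pics/ov1.png

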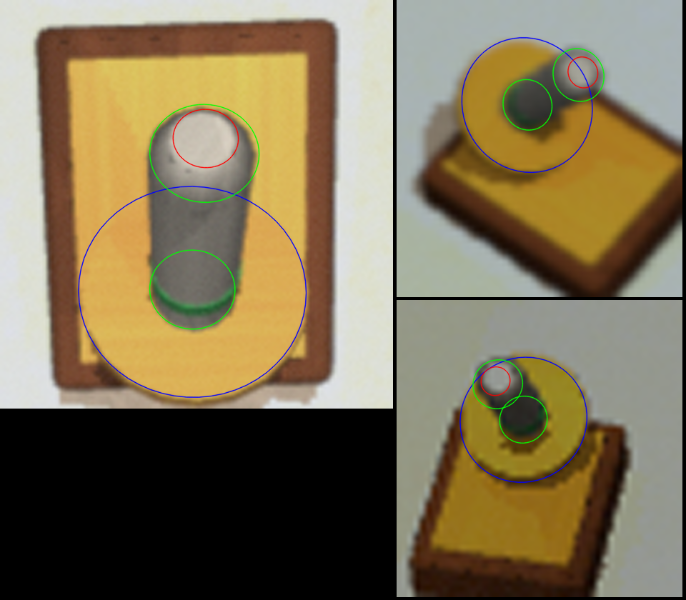

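```bash
cat >> h.py <<'E'
from math import sin,cos,tan,radians as rad,degrees as deg
def ext(ph,d):
    l=-6*sin(ph)-12*cos(ph)-(d-6*cos(ph)+12*sin(ph))*tan(ph)
    r=max(7*cos(ph),min(-6*sin(ph)+12*cos(ph),99));return l,r
def tcp2(d,k=0.85,g=85):   # TCP (s,z) relative to pin tip centre for insertion d
    ph=rad(30)
    while ext(ph,d)[1]-ext(ph,d)[0]>29 and ph>0: ph-=.002
    ph=min(rad(30),ph*k) if ph<rad(29.9) else ph
    th=rad(30)-ph;l,r=ext(ph,d);m=(l+r)/2
    ea=np.array([cos(th),-sin(th)]);eb=np.array([sin(th),cos(th)])
    return m*ea-d*eb+g*eb+[0,6],deg(th)
PIN=pinpose(625,5.0,98)
def tcpw(d,**k):
    (s,z),th=tcp2(d,**k);F,u=PIN;T=F+80*u;h=u[:2]/.5;return np.array([*(T[:2]+s*h),T[2]+z]),th
E
python3 - <<'E'
from h import *
np.set_printoptions(precision=2,suppress=True)
o=bot.get_obs();print(o['time'],o['tool_pos'])
p0=None
for d in [-12,9,11,13,15,17,20,23,26,30,35,40,45,50,60,70,80]:
    (s,z),th=tcp2(d);p=np.array([-z,-s])
    print(d,round(th,1),tcpw(d)[0],'' if p0 is None else (p-p0)/40);p0=p
R=Ro.from_euler('xyz',o['tcp_rot']).as_matrix();h=PIN[1][:2]/.5
print('start delta tool',R.T@(tcpw(-12)[0]-o['tool_pos'])/40,R[:,1],R[:,2],R[:,0])
E
```

```text
6.0667 [618.79 -28.05 259.55]
-12 0.0 [619.4   44.84 237.28] 
9 0.0 [620.24  38.84 216.28] [0.53 0.15]
11 0.0 [620.32  38.27 214.28] [0.05 0.01]
13 0.0 [620.41  37.69 212.28] [0.05 0.01]
15 7.3 [618.92  48.29 210.38] [ 0.05 -0.27]
17 10.3 [618.39  52.06 208.03] [ 0.06 -0.1 ]
20 13.9 [617.84  55.97 204.4 ] [ 0.09 -0.1 ]
23 16.4 [617.51  58.29 200.85] [ 0.09 -0.06]
26 18.2 [617.34  59.53 197.44] [ 0.09 -0.03]
30 20.1 [617.24  60.23 193.08] [ 0.11 -0.02]
35 21.7 [617.26  60.1  187.87] [0.13 0.  ]
40 22.9 [617.37  59.27 182.88] [0.12 0.02]
45 23.9 [617.54  58.11 177.99] [0.12 0.03]
50 24.6 [617.75  56.57 173.24] [0.12 0.04]
60 25.5 [618.26  52.95 163.96] [0.23 0.09]
70 26.2 [618.83  48.92 154.86] [0.23 0.1 ]
80 26.8 [619.42  44.71 145.84] [0.23 0.11]
start delta tool [ 0.56  0.25 -1.8 ] [ 0.99  0.13 -0.  ] [ 0.13 -0.99 -0.  ] [-0.  0. -1.]
```

>>> {"api": "move_arm", "payload": {"deltas": [{"x": 0, "y": 0.06, "z": -0.45, "roll": -0.19}, {"x": 0, "y": 0.06, "z": -0.46, "roll": 0}, {"x": 0, "y": 0.06, "z": -0.46, "roll": 0}, {"x": 0.2, "y": 0.05, "z": -0.46, "roll": 0}, {"x": 0.33, "y": 0, "z": 0, "roll": 0}, {"x": 0, "y": 0, "z": 0, "roll": 0}, {"x": 0, "y": 0, "z": 0, "roll": 0}, {"x": 0, "y": 0, "z": 0, "roll": 0}]}}

```text
time: 6.73
tool_pos: [618.5, 44.9, 239.5]
tcp_rot: [1.319, 1.57, -0.109]
contact_force: [0.3, -0.4, 0.2]
grip_width: 43.9
```

```bash
cat >> h.py <<'E'
def look(tag,d=None,th=0):
    P=[];ims={}
    for n in('wrist','scene','side'):
        o=bot.get_obs();P.append(o['tool_pos']);c=cam(n,o) if n=='wrist' else cam(n);ims[n]=(bot.capture(n)[:,:,::-1],c)
    p=np.mean(P,0);e=np.array([*(PIN[1][:2]/.5*sin(th)),cos(th)]);M=p-[0,0,6]-85*e
    a=[overlay(*ims[n],*PIN,x,y,w,w,4,cand=(M,e)) for n,x,y,w in(('scene',230,190,100),('side',235,145,100))]
    cv2.imwrite(f'pics/{tag}.png',np.hstack(a));cv2.imwrite(f'pics/{tag}w.png',ims['wrist'][0])
    o=bot.get_obs();R=Ro.from_euler('xyz',o['tcp_rot']).as_matrix();print(o['time'],'tcp',p.round(1),'F',o['contact_force'].round(1),'M',o['moment'].round(2),'w',round(o['grip_width'],1),'zaz',deg(np.arctan2(R[1,2],R[0,2])))
    return p,R
E
python3 - <<'E'
from h import *
p,R=look('p1');print(tcpw(-12)[0],R.T@(tcpw(-12)[0]-p))
E
```

```text
6.8833 tcp [618.7  44.8 239.5] F [-0.6  0.4 -1.7] M [-0.1  -0.01 -0.04] w 44.0 zaz -81.87734467476145
[619.40078073  44.84051525 237.2820323 ] [2.26270001 0.71192306 0.02320188]
```

View pics/p1.png

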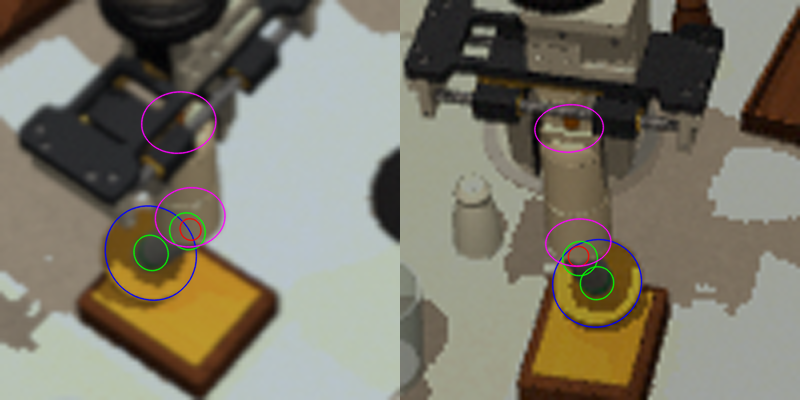

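View pics/p1w.png

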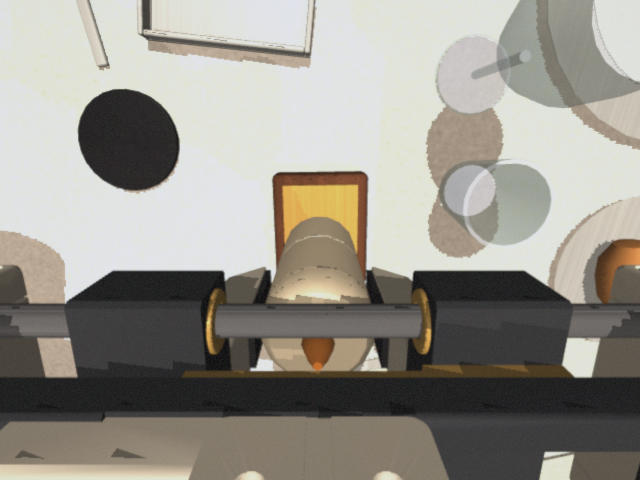

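The mouth is above the pin tip in both views, within about 1–2 mm. Now lowering the upright shell about 9 mm over the tip.

>>> {"api": "move_arm", "payload": {"deltas": [{"x": 0, "y": 0.02, "z": 0.08, "roll": 0}, {"x": 0.1, "y": 0, "z": 0.07, "roll": 0}, {"x": 0.1, "y": 0, "z": 0, "roll": 0}, {"x": 0.1, "y": 0, "z": 0, "roll": 0}, {"x": 0.1, "y": 0, "z": 0, "roll": 0}, {"x": 0.1, "y": 0, "z": 0, "roll": 0}, {"x": 0.08, "y": 0, "z": 0, "roll": 0}, {"x": 0, "y": 0, "z": 0, "roll": 0}, {"x": 0, "y": 0, "z": 0, "roll": 0}]}}

```text
time: 7.63
tool_pos: [620.2, 39.3, 215.1]
tcp_rot: [-1.98, 1.57, 2.875]
contact_force: [-0.6, 0.1, -1.2]
grip_width: 43.6
```

Run:
```python
from h import *
p,R=look('p2');print(tcpw(9)[0],R.T@(tcpw(9)[0]-p))
```

```text
7.7833 tcp [620.3  39.3 215.3] F [-0.7  0.2 -1.8] M [-0.07  0.1  -0.01] w 43.5 zaz -81.83472062884934
[620.24447282  38.83733413 216.2820323 ] [-0.96004502 -0.14136784  0.48289885]
```

View pics/p2.png

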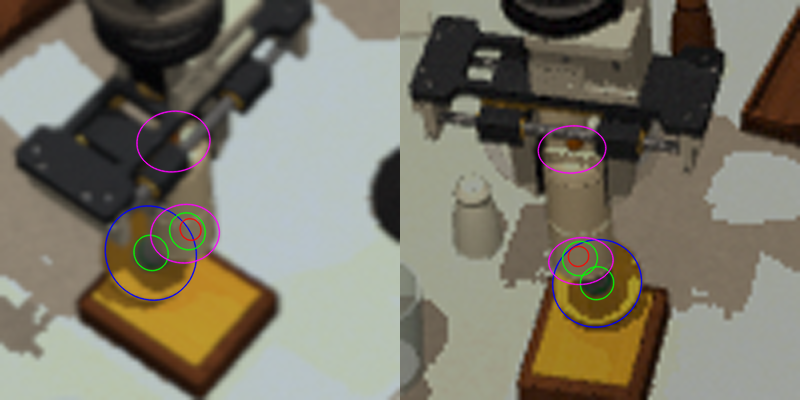

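>>> {"api": "move_arm", "payload": {"deltas": [{"x": 0.04, "y": 0, "z": -0.05, "roll": 0}, {"x": 0.03, "y": 0, "z": -0.06, "roll": 0}, {"x": 0.03, "y": 0, "z": -0.06, "roll": 0}, {"x": 0.02, "y": 0, "z": -0.06, "roll": 0}, {"x": 0, "y": 0, "z": 0, "roll": 0}, {"x": 0, "y": 0, "z": 0, "roll": 0}]}}

```text
time: 8.28
tool_pos: [619.3, 48.4, 210.9]
tcp_rot: [1.257, 1.57, -0.171]
contact_force: [1.3, -2.8, 2.2]
grip_width: 43.6
```

>>> {"api": "move_arm", "payload": {"deltas": [{"x": 0.03, "y": 0, "z": -0.05, "roll": 0}, {"x": 0.04, "y": 0, "z": -0.05, "roll": 0}, {"x": 0.04, "y": 0, "z": -0.05, "roll": 0}, {"x": 0.05, "y": 0, "z": -0.04, "roll": 0}, {"x": 0.05, "y": 0, "z": -0.03, "roll": 0}, {"x": 0.04, "y": 0, "z": -0.03, "roll": 0}, {"x": 0.05, "y": 0, "z": -0.02, "roll": 0}, {"x": 0.04, "y": 0, "z": -0.01, "roll": 0}, {"x": 0, "y": 0, "z": 0, "roll": 0}, {"x": 0, "y": 0, "z": 0, "roll": 0}]}}

```text
time: 9.12
tool_pos: [617.4, 59.3, 196.6]
tcp_rot: [-1.172, 1.571, -2.6]
contact_force: [3.2, -2.8, 0.7]
grip_width: 44.0
```

Run:
```python
from h import *
p,R=look('p3',th=rad(18));print(tcpw(26)[0],R.T@(tcpw(26)[0]-p))
```

```text
9.2667 tcp [617.4  59.3 196.6] F [ 2.  -3.6 -0.3] M [-0.76 -0.66  0.14] w 43.8 zaz -81.8455438176124
[617.33631432  59.52995708 197.43793057] [-0.8049575  -0.04120243 -0.23970289]
```

View pics/p3.png

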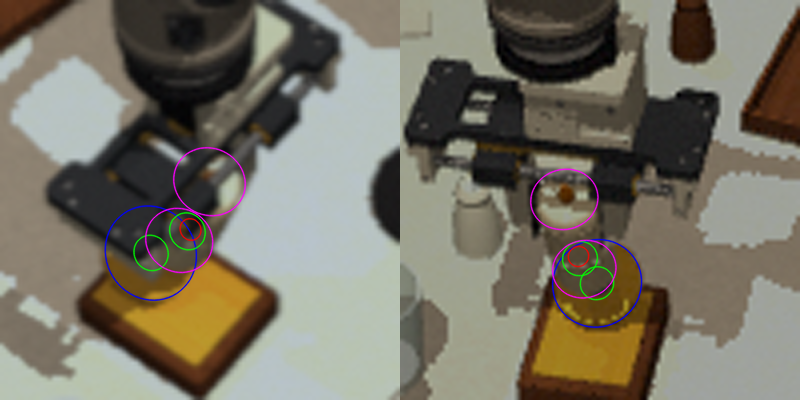

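View pics/p3w.png

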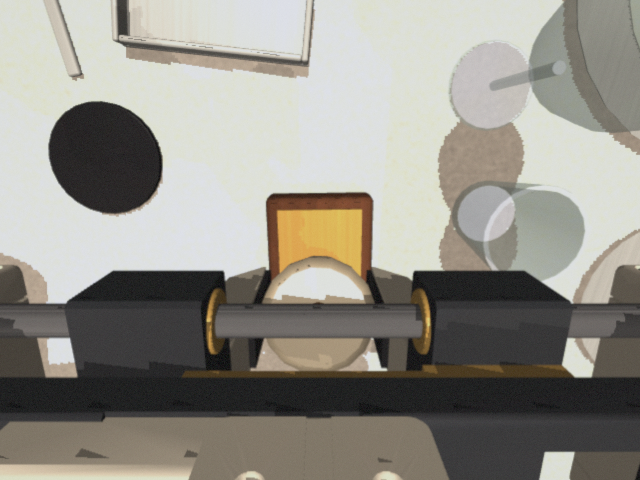

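>>> {"api": "move_arm", "payload": {"deltas": [{"x": 0.05, "y": 0.01, "z": -0.02, "roll": 0}, {"x": 0.05, "y": 0.01, "z": -0.02, "roll": 0}, {"x": 0.05, "y": 0, "z": -0.02, "roll": 0}, {"x": 0.05, "y": 0, "z": -0.01, "roll": 0}, {"x": 0.05, "y": 0, "z": -0.01, "roll": 0}, {"x": 0.05, "y": 0, "z": -0.01, "roll": 0}, {"x": 0.05, "y": 0, "z": 0, "roll": 0}, {"x": 0.05, "y": 0, "z": 0, "roll": 0}, {"x": 0.04, "y": 0, "z": 0, "roll": 0}, {"x": 0, "y": 0, "z": 0, "roll": 0}]}}

```text
time: 10.1
tool_pos: [617.6, 63.1, 178.8]
tcp_rot: [-1.748, 1.57, 3.107]
contact_force: [1.3, -2.4, 1.3]
grip_width: 43.2
```

>>> {"api": "move_arm", "payload": {"deltas": [{"x": 0.033, "y": 0, "z": 0.019, "roll": 0}, {"x": 0.033, "y": 0, "z": 0.019, "roll": 0}, {"x": 0.033, "y": 0, "z": 0.019, "roll": 0}, {"x": 0, "y": 0, "z": 0, "roll": 0}]}}

```text
time: 10.43
tool_pos: [618.0, 60.7, 175.1]
tcp_rot: [-2.487, 1.571, 2.368]
contact_force: [1.3, -2.6, -0.0]
grip_width: 43.5
```

>>> {"api": "move_arm", "payload": {"deltas": [{"x": 0.033, "y": 0, "z": 0.019, "roll": 0}, {"x": 0, "y": 0, "z": 0, "roll": 0}, {"x": 0, "y": 0, "z": 0, "roll": 0}]}}

```text
time: 10.68
tool_pos: [618.2, 60.3, 174.6]
tcp_rot: [1.938, 1.57, 0.51]
contact_force: [0.4, -1.5, 4.3]
grip_width: 43.6
```

>>> {"api": "move_arm", "payload": {"deltas": [{"x": 0.025, "y": 0, "z": 0.015, "roll": 0}, {"x": 0, "y": 0, "z": 0, "roll": 0}, {"x": 0, "y": 0, "z": 0, "roll": 0}]}}

```text
time: 10.93
tool_pos: [618.3, 60.2, 174.4]
tcp_rot: [2.093, 1.569, 0.664]
contact_force: [0.9, 1.7, 8.9]
grip_width: 43.6
```

>>> {"api": "move_arm", "payload": {"deltas": [{"x": 0.01, "y": 0, "z": -0.03, "roll": 0}, {"x": 0.01, "y": 0, "z": -0.03, "roll": 0}, {"x": 0, "y": 0, "z": 0, "roll": 0}, {"x": 0, "y": 0, "z": 0, "roll": 0}]}}

```text
time: 11.27
tool_pos: [618.2, 61.7, 173.5]
tcp_rot: [1.192, 1.569, -0.237]
contact_force: [0.1, -2.1, 8.8]
grip_width: 43.7
```

Run:
```python
from h import *
p,R=look('p4',th=rad(28.5))
F,u=PIN;e=np.array([*(u[:2]/.5*sin(rad(28.5))),cos(rad(28.5))]);M=p-[0,0,6]-85*e;print('mouth height along pin',(M-F)@u,'lateral',np.linalg.norm(M-F-u*((M-F)@u)))
```

```text
11.4167 tcp [618.2  61.7 173.5] F [-1.3 -1.8  8.6] M [-0.71  0.08 -0.04] w 43.5 zaz -81.84408831679038
mouth height along pin 32.290642078777054 lateral 1.2292528783222816
```

View pics/p4.png

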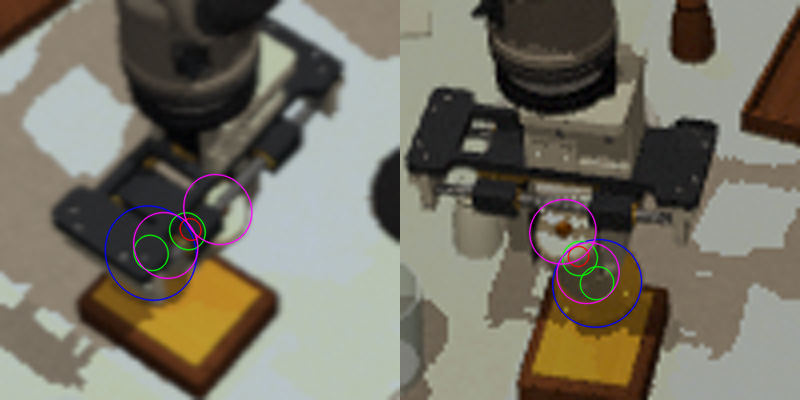

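View pics/p4w.png

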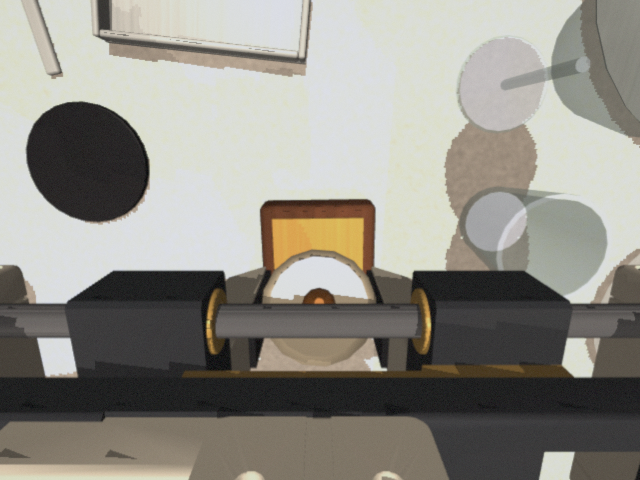

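The mouth is about 32 mm from the flange with the axial force rising, which matches the narrow bore. One gentle extra nudge will rule out a jam.

>>> {"api": "move_arm", "payload": {"deltas": [{"x": 0.03, "y": 0, "z": -0.03, "roll": 0}, {"x": 0.03, "y": 0, "z": 0.05, "roll": 0}, {"x": 0, "y": 0, "z": 0, "roll": 0}, {"x": 0, "y": 0, "z": 0, "roll": 0}]}}

```text
time: 11.75
tool_pos: [618.2, 62.6, 172.4]
tcp_rot: [2.208, 1.567, 0.78]
contact_force: [-3.7, 3.9, 16.9]
grip_width: 43.3
```

Blocked: 17 N for about 1 mm of extra travel, at the 33 mm stop depth. So the shell does not fit and goes to the dark wooden tray. Withdrawing along the pin axis.

>>> {"api": "move_arm", "payload": {"deltas": [{"x": -0.07, "y": 0, "z": -0.03, "roll": 0}, {"x": -0.11, "y": 0, "z": -0.06, "roll": 0}, {"x": -0.2165, "y": 0, "z": -0.125, "roll": 0}, {"x": -0.2165, "y": 0, "z": -0.125, "roll": 0}, {"x": -0.2165, "y": 0, "z": -0.125, "roll": 0}, {"x": -0.2165, "y": 0, "z": -0.125, "roll": 0}, {"x": -0.2165, "y": 0, "z": -0.125, "roll": 0}, {"x": -0.2165, "y": 0, "z": -0.125, "roll": 0}, {"x": -0.5, "y": 0, "z": 0, "roll": 0}, {"x": 0, "y": 0, "z": 0, "roll": 0}, {"x": 0, "y": 0, "z": 0, "roll": 0}]}}

```text
time: 12.67
tool_pos: [613.7, 94.7, 250.2]
tcp_rot: [1.483, 1.568, 0.055]
contact_force: [0.8, 0.9, -1.9]
grip_width: 44.1
```

Run:
```python
from h import *
p,R=look('p5',th=rad(28.5))
```

```text
12.8167 tcp [613.2  94.5 249.1] F [ 0.3 -0.5 -1.7] M [ 0.    0.06 -0.01] w 43.3 zaz -81.84777786468474
```

View pics/p5.png

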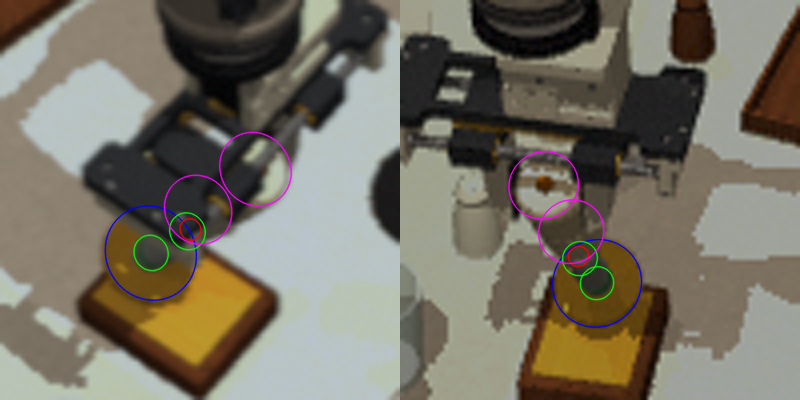

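View pics/p5w.png

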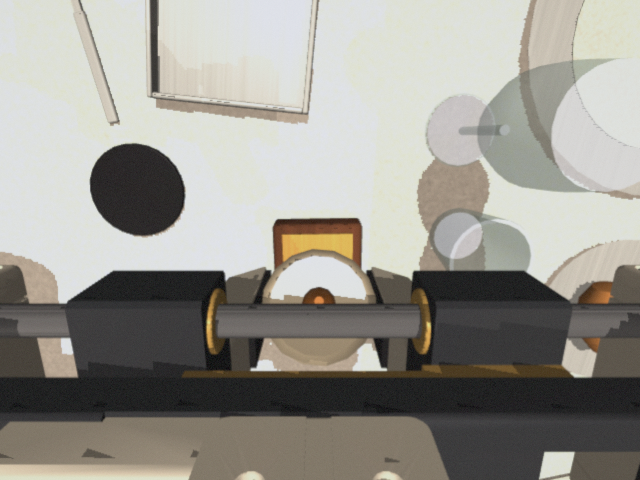

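The shell is still tilted about 28° in the grip and clear of the pin. That is too far over to set down directly, so I'll use the pin tip as a fixed stop inside the bore to turn it back upright: re-enter about 11 mm, then move the grip toward −y.

>>> {"api": "move_arm", "payload": {"deltas": [{"x": 0.25, "y": 0, "z": 0, "roll": 0}, {"x": 0.25, "y": 0, "z": 0, "roll": 0}, {"x": 0.11, "y": 0, "z": 0.063, "roll": 0}, {"x": 0.11, "y": 0, "z": 0.063, "roll": 0}, {"x": 0.11, "y": 0, "z": 0.063, "roll": 0}, {"x": 0.11, "y": 0, "z": 0.063, "roll": 0}, {"x": 0.11, "y": 0, "z": 0.063, "roll": 0}, {"x": 0.11, "y": 0, "z": 0.063, "roll": 0}, {"x": 0, "y": 0, "z": 0, "roll": 0}, {"x": 0, "y": 0, "z": 0, "roll": 0}]}}

```text
time: 13.65
tool_pos: [615.3, 79.2, 202.4]
tcp_rot: [-2.118, 1.57, 2.736]
contact_force: [-0.1, 0.4, -2.4]
grip_width: 43.4
```

>>> {"api": "move_arm", "payload": {"deltas": [{"x": -0.01, "y": 0, "z": 0.075, "roll": 0}, {"x": -0.02, "y": 0, "z": 0.075, "roll": 0}, {"x": -0.02, "y": 0, "z": 0.075, "roll": 0}, {"x": -0.025, "y": 0, "z": 0.075, "roll": 0}, {"x": -0.025, "y": 0, "z": 0.075, "roll": 0}, {"x": 0, "y": 0, "z": 0, "roll": 0}, {"x": 0, "y": 0, "z": 0, "roll": 0}]}}

```text
time: 14.23
tool_pos: [617.3, 64.4, 206.4]
tcp_rot: [-1.948, 1.57, 2.907]
contact_force: [-1.6, 2.2, -3.5]
grip_width: 43.4
```

>>> {"api": "move_arm", "payload": {"deltas": [{"x": -0.025, "y": 0, "z": 0.08, "roll": 0}, {"x": -0.025, "y": 0, "z": 0.08, "roll": 0}, {"x": -0.025, "y": 0, "z": 0.08, "roll": 0}, {"x": -0.025, "y": 0, "z": 0.085, "roll": 0}, {"x": -0.01, "y": 0, "z": 0.09, "roll": 0}, {"x": -0.01, "y": 0, "z": 0.09, "roll": 0}, {"x": -0.01, "y": 0, "z": 0.09, "roll": 0}, {"x": 0, "y": 0, "z": 0.09, "roll": 0}, {"x": 0, "y": 0, "z": 0, "roll": 0}, {"x": 0, "y": 0, "z": 0, "roll": 0}]}}

```text
time: 15.07
tool_pos: [621.5, 36.9, 212.1]
tcp_rot: [0.71, 1.57, -0.719]
contact_force: [-0.2, 2.1, -3.7]
grip_width: 42.6
```

Run:
```python
from h import *
p,R=look('p6',th=0)
```

```text
15.2167 tcp [621.5  37.  212.1] F [-0.6  2.  -2.5] M [ 0.24  0.23 -0.01] w 42.9 zaz -81.83954646399295
```

View pics/p6.png

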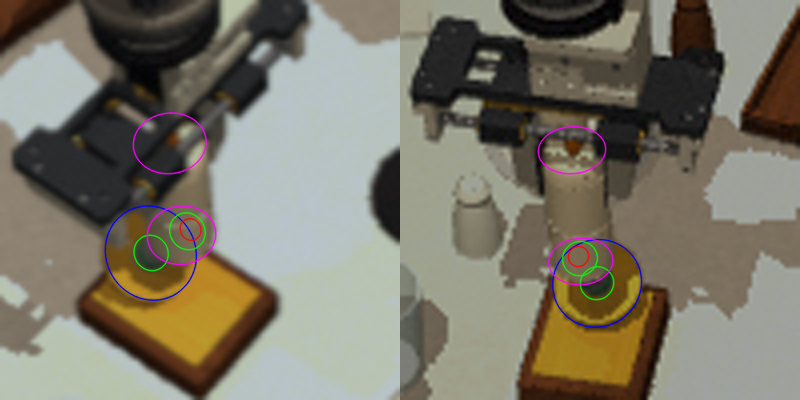

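View pics/p6w.png

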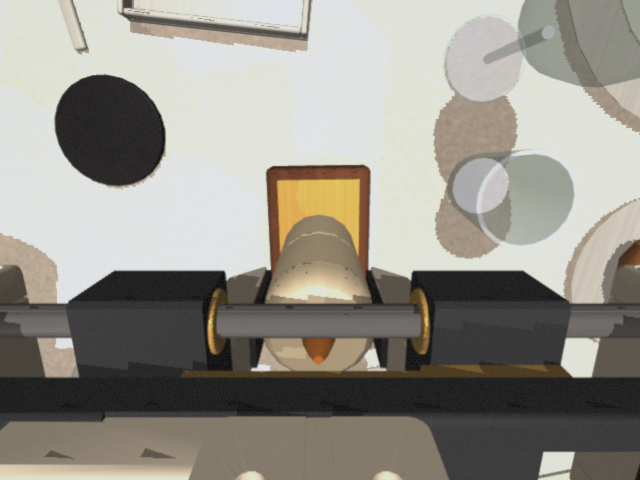

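The shell is upright again: flame at (318,360) in the wrist picture, as before tilting. Lifting and carrying it to the wooden tray.

>>> {"api": "move_arm", "payload": {"deltas": [{"x": -0.3, "y": 0, "z": 0, "roll": 0}, {"x": -0.5, "y": 0, "z": 0, "roll": 0}, {"x": -0.5, "y": 0, "z": 0, "roll": 0}, {"x": 0, "y": -0.307, "z": 0.69, "roll": 0}, {"x": 0, "y": -0.307, "z": 0.69, "roll": 0}, {"x": 0, "y": -0.307, "z": 0.69, "roll": 0}, {"x": 0, "y": -0.307, "z": 0.69, "roll": 0}, {"x": 0, "y": -0.307, "z": 0.69, "roll": 0}, {"x": 0, "y": -0.307, "z": 0.69, "roll": 0}, {"x": 0, "y": -0.307, "z": 0.69, "roll": 0}, {"x": 0, "y": -0.307, "z": 0.69, "roll": 0}, {"x": 0, "y": -0.307, "z": 0.69, "roll": 0}, {"x": 0, "y": -0.307, "z": 0.69, "roll": 0}, {"x": 0, "y": -0.307, "z": 0.69, "roll": 0}, {"x": 0, "y": -0.307, "z": 0.69, "roll": 0}, {"x": 0, "y": 0, "z": 0, "roll": 0}, {"x": 0, "y": 0, "z": 0, "roll": 0}]}}

```text
time: 16.63
tool_pos: [521.8, -313.5, 263.9]
tcp_rot: [0.023, 1.569, -1.409]
contact_force: [-0.7, 1.3, -1.2]
grip_width: 43.0
```

>>> {"api": "move_arm", "payload": {"deltas": [{"x": 0.7, "y": 0, "z": 0, "roll": 0}, {"x": 0.7, "y": 0, "z": 0, "roll": 0}, {"x": 0.7, "y": 0, "z": 0, "roll": 0}, {"x": 0.7, "y": 0, "z": 0, "roll": 0}, {"x": 0.5, "y": 0, "z": 0, "roll": 0}, {"x": 0, "y": 0, "z": 0, "roll": 0}, {"x": 0, "y": 0, "z": 0, "roll": 0}]}}

```text
time: 17.22
tool_pos: [522.7, -310.4, 131.6]
tcp_rot: [-2.251, 1.569, 2.605]
contact_force: [0.5, 0.6, -1.2]
grip_width: 42.9
```

Run:
```python
from h import *
o=bot.get_obs();print(o['time'],o['tool_pos'],o['contact_force'])
a=[cv2.resize(bot.capture(n)[y:y+110,x:x+110,::-1],None,fx=3.6,fy=3.6,interpolation=2) for n,x,y in(('scene',170,110),('side',295,90))]
cv2.imwrite('pics/t1.png',np.hstack(a))
```

```text
17.2167 [ 522.69043998 -310.43838476  131.56503271] [ 0.48088864  0.55790086 -1.21157689]
```

View pics/t1.png

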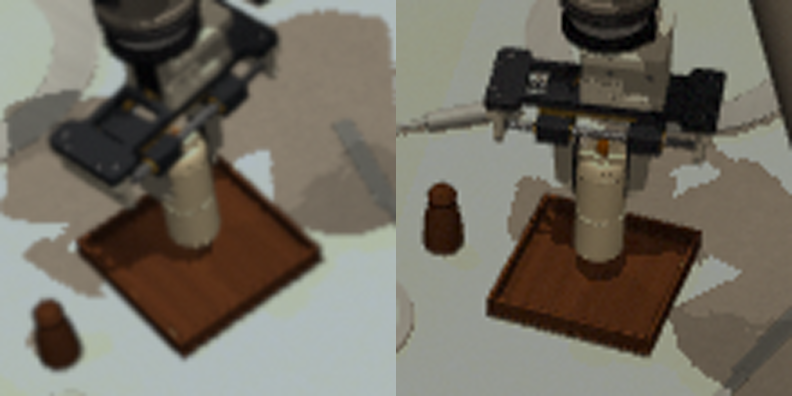

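Upright over the middle of the wooden tray. Lowering to contact.

>>> {"api": "move_arm", "payload": {"deltas": [{"x": 0.3, "y": 0, "z": 0, "roll": 0}, {"x": 0.3, "y": 0, "z": 0, "roll": 0}, {"x": 0.15, "y": 0, "z": 0, "roll": 0}, {"x": 0.04, "y": 0, "z": 0, "roll": 0}, {"x": 0.04, "y": 0, "z": 0, "roll": 0}, {"x": 0.04, "y": 0, "z": 0, "roll": 0}, {"x": 0, "y": 0, "z": 0, "roll": 0}]}}

```text
time: 17.9
tool_pos: [522.8, -311.5, 97.6]
tcp_rot: [0.816, 1.57, -0.612]
contact_force: [-0.5, 0.3, -1.5]
grip_width: 42.7
```

>>> {"api": "move_arm", "payload": {"deltas": [{"x": 0.03, "y": 0, "z": 0, "roll": 0}, {"x": 0.03, "y": 0, "z": 0, "roll": 0}, {"x": 0, "y": 0, "z": 0, "roll": 0}, {"x": 0, "y": 0, "z": 0, "roll": 0}]}}

```text
time: 18.23
tool_pos: [523.0, -312.2, 96.9]
tcp_rot: [0.606, 1.568, -0.822]
contact_force: [-2.3, -0.4, 10.6]
grip_width: 43.3
```

>>> {"api": "move_arm", "payload": {"deltas": [{"x": 0, "y": 0, "z": 0, "roll": 0}, {"x": 0, "y": 0, "z": 0, "roll": 0}, {"x": 0, "y": 0, "z": 0, "roll": 0}, {"x": 0, "y": 0, "z": 0, "roll": 0}, {"x": 0, "y": 0, "z": 0, "roll": 0}, {"x": 0, "y": 0, "z": 0, "roll": 0}, {"x": 0, "y": 0, "z": 0, "roll": 0}, {"x": 0, "y": 0, "z": 0, "roll": 0}], "grip": 1}}

```text
time: 18.9
tool_pos: [522.5, -311.3, 94.4]
tcp_rot: [-2.748, 1.571, 2.106]
contact_force: [0.0, 0.1, -0.0]
grip_width: 89.8
```

>>> {"api": "move_arm", "payload": {"deltas": [{"x": -0.3, "y": 0, "z": 0, "roll": 0}, {"x": -0.5, "y": 0, "z": 0, "roll": 0}, {"x": -0.6, "y": 0, "z": 0, "roll": 0}, {"x": -0.6, "y": 0, "z": 0, "roll": 0}, {"x": -0.6, "y": 0, "z": 0, "roll": 0}, {"x": -0.6, "y": 0, "z": 0, "roll": 0}, {"x": 0, "y": 0, "z": 0.6, "roll": 0}, {"x": 0, "y": 0, "z": 0.6, "roll": 0}, {"x": 0, "y": 0, "z": 0.6, "roll": 0}, {"x": 0, "y": 0, "z": 0, "roll": 0}, {"x": 0, "y": 0, "z": 0, "roll": 0}]}}

```text
time: 19.82
tool_pos: [532.4, -383.4, 221.8]
tcp_rot: [-2.669, 1.57, 2.184]
contact_force: [0.5, 0.5, 0.4]
grip_width: 91.9
```

Run:
```python
from h import *
o=bot.get_obs();print(o['time'],o['tool_pos'],o['contact_force'],o['grip_width'])
s=bot.capture('scene')[:,:,::-1];d=bot.capture('side')[:,:,::-1]
a=np.hstack([cv2.resize(m[y:y+200,x:x+200],None,fx=2,fy=2,interpolation=2) for m,x,y in((s,150,130),(d,200,90))])
cv2.imwrite('pics/t2.png',a)
cv2.imwrite('pics/t2w.png',bot.capture('wrist')[:,:,::-1])
```

```text
19.8167 [ 532.35655107 -383.3777658   221.84749811] [0.45782365 0.46374098 0.35280677] 91.86482621212633
```

View pics/t2.png

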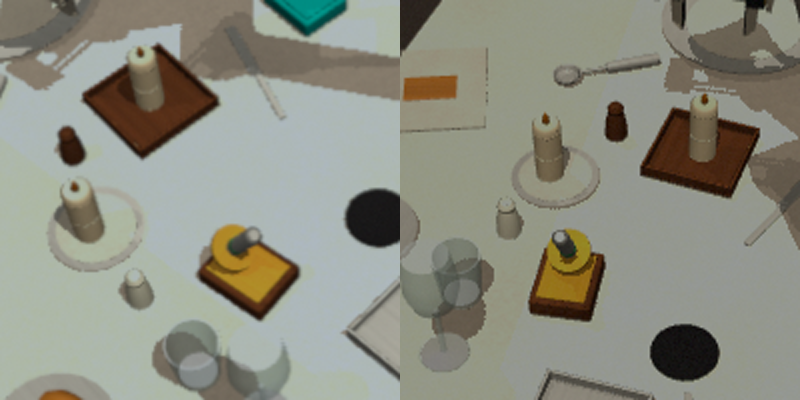

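View pics/t2w.png

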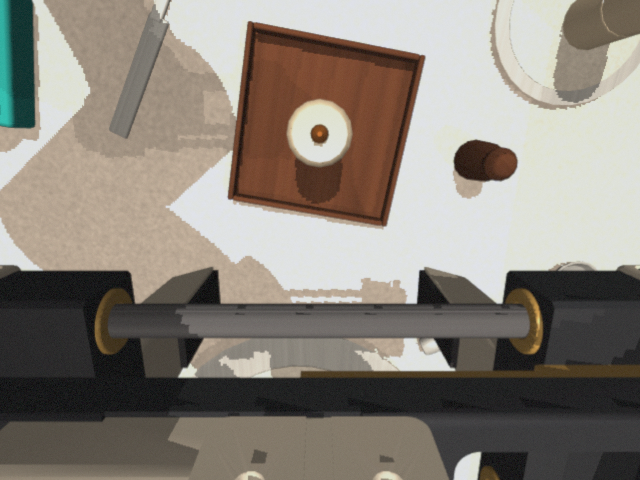

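The shell stands upright near the middle of the wooden tray: flame at (319,133) in the wrist picture, tray centre about (327,125). The other shell, the glass and the tumbler look unmoved, and the gripper is clear. Handing in.

```bash
python3 -c "
from plant import bot
print(bot.close_job())"
```

```text
the job is handed in; nothing more can be done
None
```

The shell from the coaster does not fit the gauge, so it now stands upright near the centre of the dark wooden tray. I handed the job in at about 20 s.

- **Gauge trial:** I slid the shell along the slanted pin, and it stopped with its mouth about 32 mm from the flange. A gentle extra nudge raised the force to 17 N with only about 1 mm more travel, which matches the 33 mm stop of the narrow bore. That was the highest reading I saw, against the 60 N limit.
- **Extra step:** The shell came off the pin still tilted about 28° in the grip. I turned it upright by re-entering the pin tip about 11 mm, at under 5 N, before carrying it to the tray.
- **Last checks:** The pictures show the shell upright and the other shell still on its stand. The wine glass and tumbler look unmoved, and the gripper is clear and open with no contact force.
- **Failed or disagreed:** The first two move calls were refused because their rows left out some keys; nothing moved. The scene camera differed from the wrist camera by 1–2 mm on the pin, within the stated calibration. I judged the shell's alignment on the pin from its pose and the pictures, not by direct measurement.

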